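# Deli counter: cheese into the crock, then the fullest salt tin

## Robot

A 6-joint arm with a two-finger parallel gripper is mounted at the origin on the work surface. World frame = base frame: x ahead of the robot, y to its left, z up, the work surface at z = 0. Lengths are in m, angles in rad, forces in N, time in s.
With the tool pointing down it reaches from about 0.275 to 0.875 m from the base axis. Payload 12.5 kg.
Tool frame: the origin (TCP) lies midway between the tips of the shut fingers; the grasp point (between the pads) lies ctrl.tcp_to_grasp behind it (ctrl.tcp_to_grasp is the distance from the TCP to the grasp point, in m); z points along the fingers, y is the line along which they close (so a half turn about z gives the same grasp; the last joint's range is limited). The gripper opens to 85 mm and grips with 20 to 120 N. Pads are 22 mm wide; open, the fingers measure 114 mm over their backs; the gripper's body (76 mm by 85 mm) begins 54 mm behind the grasp point. The pads swing forward as they close: fully open they stand 13 mm farther back than shut.
Start: joints at [1.17, 0.351, 1.652, -0, 1.139, -0.085], TCP at [0.171, 0.523, 0.231] pointing down, gripper open.
Joint ranges: [-2.75, 2.75], [-0.79, 2.1], [0.01, 2.65], [-1.57, 4.71], [0.07, 3.14], [-2.87, 2.87]. Speed limits (rad/s): [2.22, 2.22, 2.79, 3.14, 3.14, 3.14].

## Interface

Orientations are given as a rotation vector (axis times angle).
In Python, from station import telemetry, vision, workorder, ctrl gives the robot as it stands.
- The arm moves only by the tool apply_moves, never from a script. Its argument "commands" is one flat list of numbers, 7 for each row, row after row: the shift along the tool's x, y, z scaled (see below), then the turn, a rotation vector about the tool's x, y, z scaled (see below), then the opening, from 0 (shut) to 1 (fully open). In form: [dx, dy, dz, ax, ay, az, fingers, dx, dy, dz, ax, ay, az, fingers, ...]. A call has 1 to 20 rows; each row is the pose to reach, as a shift and turn from the pose commanded when the call began, along the tool's axes at that moment; what a row does not reach only later rows make up. The controller multiplies each number of a shift by 0.4 m and each number of a turn by 90 degrees. A row lasts 1/12 s, in which the tool goes at most 41.7 mm and 7.16 degrees, less where a joint would pass 70% of its speed; a pose out of reach is approached as far as the arm can. A call with a number of a shift or a turn outside -1 to 1 is refused whole. A call with a gripper value outside its range is refused whole. The fingers move at their own pace and stop on an object; the grip force is fixed at half the most. Time passes only in rows, so rows that repeat a pose let the fingers close. It gives the time, the measured TCP pose, the force, the opening and the grip force at its end, in the units of the state.
- telemetry.get_obs(): the state, without advancing time (a new reading comes with each control period).
- vision.camera(name): name is "scene" or "top" or "wrist"; returns the picture (384x512x3 uint8, red, green, blue); there is no depth.
- vision.camera_params(name): a dict with "fx", "fy", "cx", "cy" (pixels), "view" (4x4, takes a point from world to camera coordinates). Camera axes: x right, y down, z forward; pixel columns grow to the right and rows downward; lengths in m; the calibration is good to about 2 mm. A picture is of the moment at which its call begins: read the wrist's pose just before it. camera_params takes no time and is no camera call; for the wrist camera it gives the pose at the moment of the call.
- workorder.sign_off(): hands the job in; it is judged then, once.
Trained networks look in the newest picture that a camera, given by its name, has taken for a name from the list of things; names that differ only in an ending like _2 or _b are one class to them, and where a whole thing is asked for, a point or a joint stands for the part that bears it (a point fixed in the world has none). Each returns a list of dicts, best first, with "conf" (0 to 1); they miss things now and then, are a little off and sometimes report something else, mostly with a low value. They report only what shows in the picture. A call takes as long as a camera call. They do not tell look-alikes from the thing itself.
- vision.trace(thing, camera): "mask" (384x512 bool, what is visible of it).
- vision.spot_point(thing, camera): "position" ([x, y, z] in m, in world coordinates, good to about 4 mm: a listed point, or the origin of a listed thing).
The state is a dict: "clock": time; "joint_pos": joint angles; "joint_vel": joint speeds; "joint_torque": joint torques, N m; "position": TCP position; "tcp_rot": TCP orientation; "ft_force": force on the tool from outside, world axes, zero at the start; "moment": the same for the moment, N m; "width": finger opening in m; "finger_force": force on a finger pad.
Only numpy, scipy, OpenCV 4.12 (cv2) and the standard library are available. Lean on these libraries where they do the work, as an engineer would, in place of code of your own. Each camera call takes 0.05 s, during which the arm holds its last target. There are 200 camera calls.

## Task

Get ready to salt the fresh cheese: first lower the small round cheese gently into the deep stoneware crock and let go of it there, without dropping or banging it. Then heft the three identical steel salt tins to find the heaviest, setting any lighter one back down upright where it stood, and finish while still holding the heaviest one upright just above the crock's mouth, clear of the rim. Keep the tins upright throughout, do not shove the crock, and leave everything else on the counter alone.

Things in the scene. Friction and masses are not known exactly. Their poses are not given: they have to be found in the camera images.
- crock: heavy open stoneware crock, round, 190 to 194 mm across outside, 110 mm high, walls 8 mm thick, floor 8 mm thick, about 172 mm clear across inside, two small lugs on its sides 85 mm up, reaching 107 mm from its axis; weighs 2.4 kg, stands loose. Origin at the centre of its underside, z up, lugs along its y axis
- crock_floor (a point): centre of the crock's inner floor (8 mm above the counter), z up
- crock_rim (a point): centre of the crock's mouth, level with the rim (110 mm above the counter), z up
- cheese: small round fresh cheese, cream white, ball-shaped with a small flat underneath and on top: 58 mm across at 25 mm up, 50 mm high, about 90 g. It stands on its flat. Origin at the centre of its underside, z up
- tin_1: one of three outwardly identical closed steel salt tins: upright cylinder 62 mm across, straight-sided up to 98 mm, with a low domed, finely holed lid to 112 mm; opaque. Each weighs between 0.15 and 0.6 kg, any two differ by at least 0.1 kg; which is the heaviest must be felt by lifting. Origin at the centre of its underside, z up its axis
- tin_2: one of three outwardly identical closed steel salt tins: upright cylinder 62 mm across, straight-sided up to 98 mm, with a low domed, finely holed lid to 112 mm; opaque. Each weighs between 0.15 and 0.6 kg, any two differ by at least 0.1 kg; which is the heaviest must be felt by lifting. Origin at the centre of its underside, z up its axis
- tin_3: one of three outwardly identical closed steel salt tins: upright cylinder 62 mm across, straight-sided up to 98 mm, with a low domed, finely holed lid to 112 mm; opaque. Each weighs between 0.15 and 0.6 kg, any two differ by at least 0.1 kg; which is the heaviest must be felt by lifting. Origin at the centre of its underside, z up its axis
- wheel: bystander: small whole cheese wheel, greyish rind, 110 mm in diameter, 38 mm high. Origin at the centre of its underside
- wedge: bystander: cut wedge of yellow cheese, 130 mm long, up to 95 mm wide, 45 mm high. Origin under its middle, thin end towards its -x
- jar: bystander: clip-top glass jar of pate, 80 mm in diameter, 85 mm high. Origin at the centre of its underside
- card: bystander: blank slate price card 85 mm wide standing 62 mm high in a wooden foot. Origin at the centre of the foot's underside, card width along its y
- knife: bystander: cheese knife lying flat, 245 mm long along its x, 26 mm wide, 18 mm high. Origin under its middle on the counter
- oil: bystander: green oil bottle, 62 mm in diameter, 200 mm high. Origin at the centre of its underside
- dish: bystander: small white bowl, 110 mm across, 34 mm high. Origin at the centre of its underside
Not all that is in view belongs to the job. What is shaped like the tin_3 but red is not meant. There is more than one size of the cheese; the job needs the larger.

How it is judged:
By the outcome, as a careful person would: the job done as asked, in the order asked, and still so for the second after the job is handed in, while the arm keeps its last pose, push and grip.
It also fails if it takes over 72 s, if anything falls off the work surface, if the arm or the gripper's body presses on something with over 40 N, if the wrist force passes 120 N, or if a joint passes its speed limit or range.

## Working session

There is one attempt and no reset: what is moved stays moved. The work goes in short steps, Python scripts to look and compute and a tool call to move; the robot and the scene stay as the last step left them, time stands still between calls to the robot, and variables do not carry over. Pictures are saved under pics/ and viewed, at most 10 in all, crops included, and the job is handed in when it is done.

Besides the shell and the picture viewer there is one more tool, called after "Emit:" as name(argument=value, ...), one argument or row to a line, values as JSON. apply_moves: Moves the arm, as the interface text tells. Shifts and turns lie within -1 to 1; 1 stands for 0.4 m of shift or 90 degrees of turn. Its arguments: {"type":"object","properties":{"commands":{"type":"array","items":{"type":"number"}}},"required":["commands"]}

```bash
mkdir -p pics; python3 - <<'E'
from station import telemetry, vision, workorder, ctrl
import cv2,numpy as np
o=telemetry.get_obs();print({k:np.round(v,3) for k,v in o.items()},ctrl.tcp_to_grasp)
ims=[vision.camera(n) for n in("scene","top")]
for n,i in zip(("scene","top"),ims): cv2.imwrite(f"pics/{n}0.png",cv2.cvtColor(i,cv2.COLOR_RGB2BGR))
for t in("crock","cheese","tin_1","wheel","jar","oil","card","wedge","dish","knife"):
  for c in("top","scene"):
    for d in vision.spot_point(t,c): print(t,c,round(d["conf"],2),np.round(d["position"],3))
E
```

```text
{'clock': np.float64(0.0), 'joint_pos': array([ 1.17 ,  0.351,  1.652, -0.   ,  1.139, -0.085]), 'joint_vel': array([-0.001,  0.001,  0.001,  0.002,  0.001,  0.001]), 'joint_torque': array([-0.0000e+00, -5.0610e+01, -2.9141e+01, -0.0000e+00,  5.0000e-03,
       -0.0000e+00]), 'position': array([0.171, 0.523, 0.231]), 'tcp_rot': array([-4.940e-01, -3.102e+00,  2.000e-03]), 'ft_force': array([-0.73 ,  0.509, -0.327]), 'moment': array([-0.036,  0.008,  0.001]), 'finger_force': np.float64(0.0), 'width': np.float64(0.085)} 0.0187
crock top 0.59 [0.548 0.209 0.003]
crock scene 0.94 [ 0.55   0.206 -0.002]
crock scene 0.16 [ 0.644 -0.237  0.001]
cheese top 0.65 [ 0.422 -0.072  0.002]
cheese top 0.56 [ 0.466  0.006 -0.003]
cheese scene 0.72 [0.47  0.005 0.004]
cheese scene 0.48 [ 0.42  -0.08  -0.002]
tin_1 top 0.9 [ 0.651 -0.236 -0.003]
tin_1 top 0.76 [ 0.456 -0.347 -0.001]
tin_1 top 0.74 [ 0.478 -0.237  0.002]
tin_1 top 0.6 [ 0.628 -0.075 -0.001]
tin_1 scene 0.89 [ 0.627 -0.075 -0.003]
tin_1 scene 0.79 [ 0.645 -0.235  0.   ]
tin_1 scene 0.73 [ 0.474 -0.231 -0.002]
tin_1 scene 0.56 [ 0.453 -0.35  -0.003]
wheel top 0.7 [0.732 0.096 0.001]
wheel scene 0.81 [ 0.739  0.097 -0.001]
wheel scene 0.38 [ 0.506 -0.138 -0.   ]
jar top 0.63 [0.74  0.232 0.001]
jar scene 0.6 [ 0.741  0.239 -0.003]
jar scene 0.17 [ 0.523  0.487 -0.001]
oil top 0.97 [ 0.525  0.486 -0.003]
oil scene 0.64 [0.523 0.488 0.   ]
card top 0.8 [ 0.555 -0.404  0.   ]
card scene 0.69 [ 0.56  -0.402 -0.   ]
card scene 0.27 [0.738 0.096 0.001]
wedge top 0.66 [ 0.33  -0.212  0.004]
wedge top 0.22 [0.546 0.208 0.006]
wedge scene 0.63 [ 0.335 -0.208 -0.006]
dish top 0.6 [ 0.325  0.267 -0.001]
dish scene 0.84 [0.328 0.267 0.001]
knife top 0.68 [ 0.503 -0.143  0.004]
knife top 0.43 [ 0.332 -0.215  0.004]
knife scene 0.86 [ 0.504 -0.136 -0.002]
knife scene 0.67 [0.548 0.208 0.01 ]
knife scene 0.45 [0.472 0.006 0.003]
```

View pics/scene0.png

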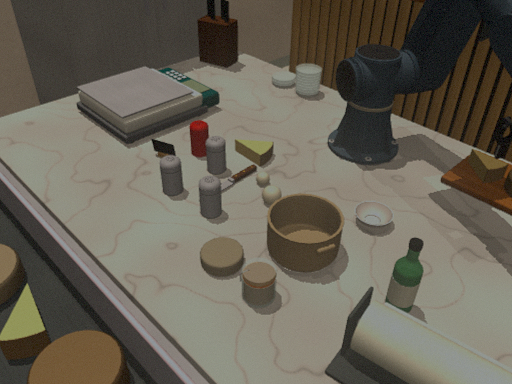

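View pics/top0.png

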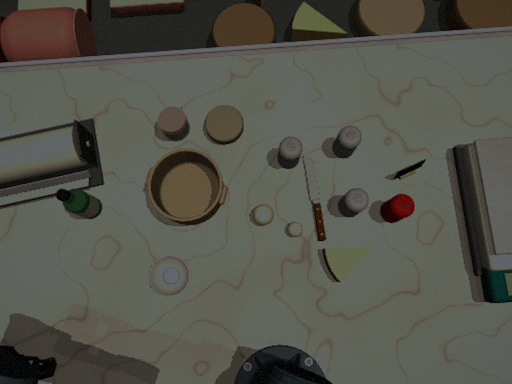

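The scene camera shows the larger cheese at about (271,195), the small cheese at (263,177), the crock at (303,232), the steel tins at (172,175), (216,155) and (210,196), and the red tin at (199,138). The top view agrees: large cheese (262,214), knife between the tins from (305,157) to (320,238).

Next I'll write a helper that turns world targets into rows.

```bash
cat > h.py <<'E'
from station import telemetry, vision, workorder, ctrl
import numpy as np, cv2
from scipy.spatial.transform import Rotation as R
def row(p, ang=None, ref=None):
    """numbers for world TCP p, tool down, closing line at ang (deg, world); ang None keeps yaw"""
    o=telemetry.get_obs(); r=R.from_rotvec(o["tcp_rot"]); M=r.as_matrix()
    y=np.array(M[:,1]) if ang is None else np.array([np.cos(np.radians(ang)),np.sin(np.radians(ang)),0])
    if y@M[:,1]<0: y=-y
    y[2]=0; y/=np.linalg.norm(y); z=np.array([0,0,-1.]); T=np.c_[np.cross(y,z),y,z]
    d=M.T@(np.array(p)-(o["position"] if ref is None else ref)); w=(r.inv()*R.from_matrix(T)).as_rotvec()
    return np.round(np.r_[d/.4, np.degrees(w)/90],4)
def st():
    o=telemetry.get_obs(); print({k:np.round(o[k],4).tolist() for k in("clock","position","tcp_rot","ft_force","width","finger_force")})
E
python3 - <<'E'
from h import *
o=telemetry.get_obs();M=R.from_rotvec(o["tcp_rot"]).as_matrix();print(np.round(M,3))
for a in(None,0,-30,-18): print(a,row([.469,.006,.17],a))
print(row([.44,.006,.20]))
E
```

```text
[[-0.951  0.311  0.   ]
 [ 0.311  0.951  0.   ]
 [-0.     0.    -1.   ]]
None [-1.11   -0.9965  0.1532  0.      0.     -0.    ]
0 [-1.11   -0.9965  0.1532  0.     -0.      0.7989]
-30 [-1.11   -0.9965  0.1532  0.      0.     -0.8677]
-18 [-1.11   -0.9965  0.1532  0.     -0.      0.9989]
[-1.041  -1.019   0.0782  0.      0.     -0.    ]
```

Emit:
apply_moves(
  commands=[-1, -0.95, 0.08, 0, 0, 0.799, 1, -1, -0.95, 0.08, 0, 0, 0.799, 1, -1, -0.95, 0.08, 0, 0, 0.799, 1, -1, -0.95, 0.08, 0, 0, 0.799, 1, -1, -0.95, 0.08, 0, 0, 0.799, 1, -1, -0.95, 0.08, 0, 0, 0.799, 1, -1, -0.95, 0.08, 0, 0, 0.799, 1, -1, -0.95, 0.08, 0, 0, 0.799, 1, -1, -0.95, 0.08, 0, 0, 0.799, 1, -1, -0.95, 0.08, 0, 0, 0.799, 1, -1, -0.95, 0.08, 0, 0, 0.799, 1, -1, -0.95, 0.08, 0, 0, 0.799, 1, -1, -0.95, 0.08, 0, 0, 0.799, 1, -1, -0.95, 0.08, 0, 0, 0.799, 1, -1, -0.95, 0.08, 0, 0, 0.799, 1, -1, -0.95, 0.08, 0, 0, 0.799, 1],
)

```text
clock: 2.43
position: [0.4328, 0.0373, 0.1991]
tcp_rot: [-2.223, -2.219, 0.0]
ft_force: [0.9, 0.1, -0.5]
width: 0.0852
finger_force: 0.0
```

```bash
python3 - <<'E'
from h import *
st()
cv2.imwrite("pics/w1.png",cv2.cvtColor(vision.camera("wrist"),cv2.COLOR_RGB2BGR))
for t in("cheese","crock","tin_1"):
  for d in vision.spot_point(t,"wrist"): print(t,round(d["conf"],2),np.round(d["position"],4))
E
```

```text
{'clock': 2.4333, 'position': [0.4328, 0.0373, 0.1991], 'tcp_rot': [-2.2228, -2.2193, 0.0004], 'ft_force': [0.9292, 0.1392, -0.4655], 'width': 0.0852, 'finger_force': 0.0}
cheese 0.93 [ 0.4645  0.0074 -0.0008]
cheese 0.64 [ 0.4193 -0.0733 -0.0014]
crock 0.57 [ 0.6254 -0.0766  0.0029]
tin_1 0.72 [ 6.468e-01 -2.399e-01 -2.000e-04]
tin_1 0.68 [ 6.267e-01 -7.370e-02  2.000e-04]
```

View pics/w1.png

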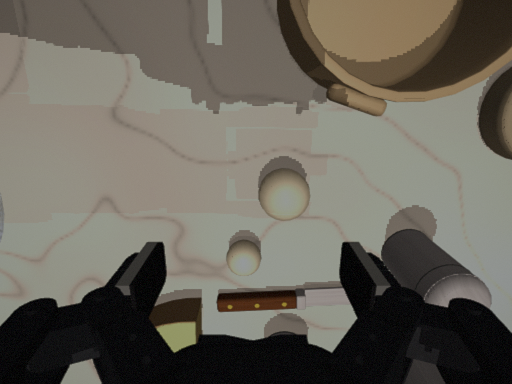

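The wrist view shows the large cheese at (284,193), the small one at (243,257) and the crock at the upper right. I'll refine the cheese centre from its mask and compute the descent.

```bash
cat >> h.py <<'E'
def hit(cam,u,v,z,P):
    Vi=np.linalg.inv(P["view"]); d=Vi[:3,:3]@np.array([(u-P["cx"])/P["fx"],(v-P["cy"])/P["fy"],1]); c=Vi[:3,3]
    return c+d*(z-c[2])/d[2]
E
python3 - <<'E'
from h import *
for cam in("wrist","top","scene"):
  P=vision.camera_params(cam); vision.camera(cam)
  for d in vision.trace("cheese",cam)[:2]:
    v,u=np.nonzero(d["mask"]); p=hit(cam,u.mean(),v.mean(),.025,P); print(cam,round(d["conf"],2),len(u),np.round(p,4))
for z in(.08,.003): print(row([.467,.007,z],0))
E
```

```text
wrist 0.8 1013 [ 0.4225 -0.0701  0.025 ]
scene 0.63 145 [ 0.4279 -0.0682  0.025 ]
scene 0.57 284 [0.4681 0.0073 0.025 ]
[-7.670e-02  8.510e-02  2.984e-01  1.000e-04 -0.000e+00  3.000e-04]
[-7.670e-02  8.510e-02  4.909e-01  1.000e-04 -0.000e+00  3.000e-04]
```

Emit:
apply_moves(
  commands=[-0.076, 0.086, 0.2, 0, 0, 0, 1, -0.076, 0.086, 0.2, 0, 0, 0, 1, -0.076, 0.086, 0.28, 0, 0, 0, 1, -0.076, 0.086, 0.36, 0, 0, 0, 1, -0.076, 0.086, 0.42, 0, 0, 0, 1, -0.076, 0.086, 0.46, 0, 0, 0, 1, -0.076, 0.086, 0.49, 0, 0, 0, 1, -0.076, 0.086, 0.49, 0, 0, 0, 1, -0.076, 0.086, 0.49, 0, 0, 0, 0, -0.076, 0.086, 0.49, 0, 0, 0, 0, -0.076, 0.086, 0.49, 0, 0, 0, 0, -0.076, 0.086, 0.49, 0, 0, 0, 0, -0.076, 0.086, 0.49, 0, 0, 0, 0, -0.076, 0.086, 0.49, 0, 0, 0, 0, -0.076, 0.086, 0.49, 0, 0, 0, 0],
)

```text
clock: 4.18
position: [0.468, 0.007, 0.0048]
tcp_rot: [2.22, 2.221, 0.002]
ft_force: [-3.3, 0.4, 10.9]
width: 0.0552
finger_force: 61.1
```

```bash
python3 - <<'E'
from h import *
st()
P=vision.camera_params("top"); vision.camera("top")
for d in vision.spot_point("crock_rim","top")+vision.spot_point("crock_floor","top"): print(round(d["conf"],2),np.round(d["position"],4))
print(row([.549,.208,.2],0))
E
```

```text
{'clock': 4.1833, 'position': [0.468, 0.007, 0.0048], 'tcp_rot': [2.2205, 2.2205, 0.0018], 'ft_force': [-3.2981, 0.4314, 10.9143], 'width': 0.0552, 'finger_force': 61.1}
0.67 [0.5541 0.2082 0.    ]
[ 5.025e-01  2.035e-01 -4.877e-01  1.100e-03  1.000e-04  0.000e+00]
```

Emit:
apply_moves(
  commands=[0, 0, -0.03, 0, 0, 0, 0, 0, 0, -0.1, 0, 0, 0, 0, 0, 0, -0.2, 0, 0, 0, 0, 0, 0, -0.3, 0, 0, 0, 0, 0, 0, -0.4, 0, 0, 0, 0, 0, 0, -0.49, 0, 0, 0, 0, 0, 0, -0.49, 0, 0, 0, 0],
)

```text
clock: 4.92
position: [0.4702, 0.0068, 0.2067]
tcp_rot: [2.215, 2.215, 0.012]
ft_force: [0.6, 0.3, 0.3]
width: 0.0555
finger_force: 63.9
```

```bash
python3 - <<'E'
from h import *
cv2.imwrite("pics/w2.png",cv2.cvtColor(vision.camera("wrist"),cv2.COLOR_RGB2BGR)); st()
print(row([.551,.208,.2],0))
for d in vision.spot_point("cheese","wrist")+vision.spot_point("crock","wrist"): print(round(d["conf"],2),np.round(d["position"],4))
E
```

```text
{'clock': 4.9667, 'position': [0.469, 0.0069, 0.2033], 'tcp_rot': [2.217, 2.217, 0.0083], 'ft_force': [0.323, 0.4069, -1.6847], 'width': 0.0548, 'finger_force': 63.868}
[5.028e-01 2.048e-01 9.700e-03 5.200e-03 4.000e-04 0.000e+00]
0.98 [0.4705 0.0091 0.2021]
0.56 [ 4.204e-01 -7.420e-02  1.000e-04]
```

View pics/w2.png

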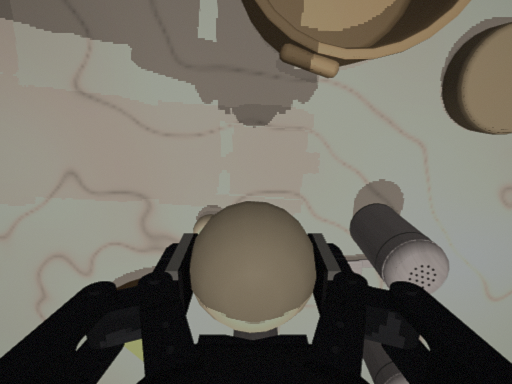

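The cheese is held between the pads at (252,262). The crock is at the top centre.

Emit:
apply_moves(
  commands=[0.1, 0.04, 0, 0, 0, 0, 0, 0.2, 0.08, 0, 0, 0, 0, 0, 0.3, 0.12, 0, 0, 0, 0, 0, 0.4, 0.16, 0, 0, 0, 0, 0, 0.47, 0.19, 0, 0, 0, 0, 0, 0.503, 0.207, 0, 0, 0, 0, 0, 0.503, 0.207, 0, 0, 0, 0, 0, 0.503, 0.207, 0, 0, 0, 0, 0, 0.503, 0.207, 0.08, 0, 0, 0, 0, 0.503, 0.207, 0.16, 0, 0, 0, 0, 0.503, 0.207, 0.24, 0, 0, 0, 0, 0.503, 0.207, 0.32, 0, 0, 0, 0, 0.503, 0.207, 0.38, 0, 0, 0, 0, 0.503, 0.207, 0.42, 0, 0, 0, 0, 0.503, 0.207, 0.43, 0, 0, 0, 0, 0.503, 0.207, 0.43, 0, 0, 0, 0, 0.503, 0.207, 0.43, 0, 0, 0, 0],
)

```text
clock: 6.48
position: [0.5504, 0.2076, 0.0279]
tcp_rot: [2.222, 2.22, 0.0]
ft_force: [0.6, 0.4, -0.2]
width: 0.0552
finger_force: 63.8
```

```bash
python3 - <<'E'
from h import *
vision.camera("wrist");st()
print(row([.55,.208,.0128],0))
vision.camera("scene")
for d in vision.spot_point("crock","scene"): print(round(d["conf"],2),np.round(d["position"],4))
st()
E
```

```text
{'clock': 6.5333, 'position': [0.5507, 0.2079, 0.0284], 'tcp_rot': [2.2216, 2.2203, 0.0019], 'ft_force': [0.6361, 0.8226, -0.5888], 'width': 0.0549, 'finger_force': 63.826}
[ 0.0003 -0.0018  0.039   0.0008 -0.0002 -0.0004]
0.67 [ 0.5498  0.2091 -0.0024]
0.62 [0.5551 0.2077 0.029 ]
0.4 [0.325  0.2681 0.0015]
{'clock': 6.6333, 'position': [0.5508, 0.2081, 0.0286], 'tcp_rot': [2.2211, 2.2205, 0.0027], 'ft_force': [0.0866, -0.443, -0.5315], 'width': 0.0549, 'finger_force': 63.8283}
```

Slow touch-down.

Emit:
apply_moves(
  commands=[0, 0, 0.01, 0, 0, 0, 0, 0, 0, 0.02, 0, 0, 0, 0, 0, 0, 0.026, 0, 0, 0, 0, 0, 0, 0.03, 0, 0, 0, 0, 0, 0, 0.034, 0, 0, 0, 0, 0, 0, 0.036, 0, 0, 0, 0, 0, 0, 0.038, 0, 0, 0, 0, 0, 0, 0.038, 0, 0, 0, 0],
)

```text
clock: 7.3
position: [0.5501, 0.2082, 0.0129]
tcp_rot: [-2.221, -2.221, 0.0]
ft_force: [-4.8, -0.9, 10.0]
width: 0.0551
finger_force: 64.8
```

Emit:
apply_moves(
  commands=[0, 0, 0, 0, 0, 0, 0.68, 0, 0, 0, 0, 0, 0, 0.74, 0, 0, 0, 0, 0, 0, 0.82, 0, 0, 0, 0, 0, 0, 0.9, 0, 0, 0, 0, 0, 0, 0.95, 0, 0, 0, 0, 0, 0, 0.95, 0, 0, -0.02, 0, 0, 0, 0.95, 0, 0, -0.06, 0, 0, 0, 0.95, 0, 0, -0.14, 0, 0, 0, 0.95, 0, 0, -0.22, 0, 0, 0, 0.95, 0, 0, -0.32, 0, 0, 0, 1, 0, 0, -0.42, 0, 0, 0, 1, 0, 0, -0.5, 0, 0, 0, 1, 0, 0, -0.5, 0, 0, 0, 1],
)

```text
clock: 8.47
position: [0.5527, 0.2089, 0.2197]
tcp_rot: [2.218, 2.218, 0.015]
ft_force: [0.6, -0.7, 0.4]
width: 0.0855
finger_force: 0.0
```

```bash
python3 - <<'E'
from h import *
cv2.imwrite("pics/w3.png",cv2.cvtColor(vision.camera("wrist"),cv2.COLOR_RGB2BGR)); st()
for d in vision.spot_point("cheese","wrist")+vision.spot_point("crock_rim","wrist"): print(round(d["conf"],2),np.round(d["position"],4))
print(row([.627,-.075,.2],0))
E
```

```text
{'clock': 8.5167, 'position': [0.5516, 0.2086, 0.2163], 'tcp_rot': [2.2191, 2.219, 0.0096], 'ft_force': [0.1772, -0.3067, -0.378], 'width': 0.0853, 'finger_force': 0.0}
0.59 [0.5487 0.2088 0.0076]
0.56 [ 4.216e-01 -7.410e-02 -4.000e-04]
0.64 [0.5479 0.2047 0.1102]
[-0.7077  0.1927  0.0303  0.     -0.     -0.    ]
```

View pics/w3.png

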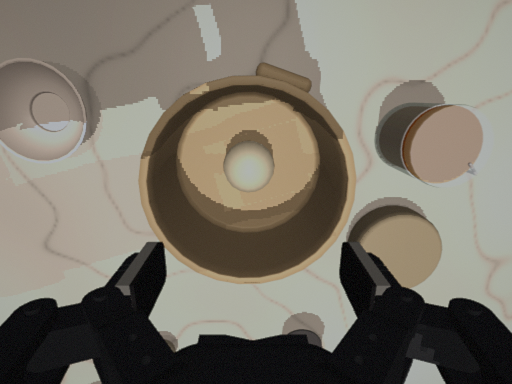

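The cheese sits at (248,166), in the middle of the crock floor. Next is the tin near (0.627,-0.075).

Emit:
apply_moves(
  commands=[-0.1, 0.028, 0, 0, 0, 0, 1, -0.2, 0.056, 0, 0, 0, 0, 1, -0.3, 0.084, 0, 0, 0, 0, 1, -0.4, 0.112, 0, 0, 0, 0, 1, -0.5, 0.14, 0, 0, 0, 0, 1, -0.6, 0.165, 0, 0, 0, 0, 1, -0.68, 0.185, 0, 0, 0, 0, 1, -0.707, 0.193, 0, 0, 0, 0, 1, -0.707, 0.193, 0, 0, 0, 0, 1, -0.707, 0.193, 0.08, 0, 0, 0, 1, -0.707, 0.193, 0.16, 0, 0, 0, 1, -0.707, 0.193, 0.24, 0, 0, 0, 1, -0.707, 0.193, 0.32, 0, 0, 0, 1, -0.707, 0.193, 0.37, 0, 0, 0, 1, -0.707, 0.193, 0.395, 0, 0, 0, 1, -0.707, 0.193, 0.395, 0, 0, 0, 1],
)

```text
clock: 9.95
position: [0.6257, -0.0732, 0.0514]
tcp_rot: [-2.217, -2.219, 0.004]
ft_force: [0.4, 0.3, 0.2]
width: 0.0854
finger_force: 0.0
```

```bash
python3 - <<'E'
from h import *
vision.camera("wrist"); st()
for d in vision.spot_point("tin_1","wrist"): print(round(d["conf"],2),np.round(d["position"],4))
E
```

```text
{'clock': 10.0, 'position': [0.6268, -0.0736, 0.0534], 'tcp_rot': [-2.2194, -2.2211, 0.0017], 'ft_force': [-0.4669, 1.0138, 0.4949], 'width': 0.0854, 'finger_force': 0.0}
0.83 [ 0.6258 -0.0772  0.0015]
```

Emit:
apply_moves(
  commands=[0, 0, 0, 0, 0, 0, 0.5, 0, 0, 0, 0, 0, 0, 0.5, 0, 0, 0, 0, 0, 0, 0, 0, 0, 0, 0, 0, 0, 0, 0, 0, 0, 0, 0, 0, 0, 0, 0, 0, 0, 0, 0, 0, 0, 0, -0.02, 0, 0, 0, 0, 0, 0, -0.05, 0, 0, 0, 0, 0, 0, -0.08, 0, 0, 0, 0, 0, 0, -0.1, 0, 0, 0, 0, 0, 0, -0.1, 0, 0, 0, 0, 0, 0, -0.1, 0, 0, 0, 0, 0, 0, -0.1, 0, 0, 0, 0],
)

```text
clock: 11.13
position: [0.6271, -0.0746, 0.0938]
tcp_rot: [-2.221, -2.221, 0.0]
ft_force: [-0.2, -0.1, -2.5]
width: 0.0606
finger_force: 67.1
```

```bash
cat >> h.py <<'E'
def heft(n=10):
    f=[];t=[]
    for i in range(n): vision.camera("wrist"); o=telemetry.get_obs(); f.append(o["ft_force"]);t.append(o["joint_torque"][1:3])
    f=np.array(f); print("F",f.mean(0).round(3),f.std(0).round(2),"tau",np.mean(t,0).round(3)); st()
E
python3 -c "
from h import *
heft()"
```

```text
F [ 0.258  0.11  -1.539] [0.33 0.46 0.47] tau [-64.777 -26.164]
{'clock': 11.6333, 'position': [0.6274, -0.0746, 0.094], 'tcp_rot': [-2.2214, -2.2213, 0.0001], 'ft_force': [0.699, 0.1634, -1.4146], 'width': 0.061, 'finger_force': 67.1258}
```

This tin is about 0.16 kg. At that weight it can't be the heaviest, so I'll set it back.

Emit:
apply_moves(
  commands=[0, 0, 0.03, 0, 0, 0, 0, 0, 0, 0.06, 0, 0, 0, 0, 0, 0, 0.08, 0, 0, 0, 0, 0, 0, 0.09, 0, 0, 0, 0, 0, 0, 0.096, 0, 0, 0, 0, 0, 0, 0.1, 0, 0, 0, 0, 0, 0, 0.1, 0, 0, 0, 0, 0, 0, 0.1, 0, 0, 0, 0.74, 0, 0, 0.1, 0, 0, 0, 0.8, 0, 0, 0.1, 0, 0, 0, 0.9, 0, 0, 0.1, 0, 0, 0, 1, 0, 0, 0.1, 0, 0, 0, 1, 0, 0, 0.06, 0, 0, 0, 1, 0, 0, 0, 0, 0, 0, 1, 0, 0, -0.1, 0, 0, 0, 1, 0, 0, -0.2, 0, 0, 0, 1, 0, 0, -0.28, 0, 0, 0, 1, 0, 0, -0.28, 0, 0, 0, 1],
)

```text
clock: 13.13
position: [0.6301, -0.0751, 0.2132]
tcp_rot: [2.215, 2.215, 0.009]
ft_force: [-0.1, 0.8, 0.6]
width: 0.0854
finger_force: 0.0
```

```bash
python3 - <<'E'
from h import *
heft(3)
for c in("top","scene"):
  vision.camera(c)
  for d in vision.spot_point("tin_1",c): print(c,round(d["conf"],2),np.round(d["position"],4))
print(row([.647,-.236,.2],0))
E
```

```text
F [-0.285  0.276 -0.963] [0.28 0.44 0.06] tau [-64.251 -31.726]
{'clock': 13.2833, 'position': [0.6271, -0.0746, 0.2055], 'tcp_rot': [-2.2212, -2.2211, 0.0004], 'ft_force': [-0.011, -0.1788, -1.0019], 'width': 0.0852, 'finger_force': 0.0}
top 0.87 [ 4.772e-01 -2.354e-01  4.000e-04]
top 0.86 [ 4.524e-01 -3.477e-01  4.000e-04]
top 0.85 [ 6.509e-01 -2.334e-01  5.000e-04]
scene 0.91 [ 0.4746 -0.2313 -0.0028]
scene 0.88 [ 6.436e-01 -2.354e-01  3.000e-04]
scene 0.58 [ 0.4511 -0.3472 -0.0043]
scene 0.57 [ 0.6241 -0.0774 -0.0034]
[-4.035e-01  5.040e-02  1.130e-02 -1.500e-03 -3.000e-04 -1.000e-04]
```

Emit:
apply_moves(
  commands=[-0.1, 0.01, 0, 0, 0, 0, 1, -0.2, 0.025, 0, 0, 0, 0, 1, -0.3, 0.038, 0, 0, 0, 0, 1, -0.38, 0.05, 0, 0, 0, 0, 1, -0.403, 0.05, 0, 0, 0, 0, 1, -0.403, 0.05, 0, 0, 0, 0, 1, -0.403, 0.05, 0.08, 0, 0, 0, 1, -0.403, 0.05, 0.16, 0, 0, 0, 1, -0.403, 0.05, 0.24, 0, 0, 0, 1, -0.403, 0.05, 0.31, 0, 0, 0, 1, -0.403, 0.05, 0.36, 0, 0, 0, 1, -0.403, 0.05, 0.378, 0, 0, 0, 1, -0.403, 0.05, 0.378, 0, 0, 0, 1, -0.403, 0.05, 0.378, 0, 0, 0, 1],
)

```text
clock: 14.65
position: [0.6478, -0.2352, 0.0557]
tcp_rot: [2.22, 2.222, 0.0]
ft_force: [-0.5, -0.4, 1.2]
width: 0.0854
finger_force: 0.0
```

```bash
python3 - <<'E'
from h import *
vision.camera("wrist"); st()
for d in vision.spot_point("tin_1","wrist"): print(round(d["conf"],2),np.round(d["position"],4))
E
```

```text
{'clock': 14.7, 'position': [0.6482, -0.2356, 0.0565], 'tcp_rot': [2.2196, 2.2207, 0.0012], 'ft_force': [-0.0618, 0.2993, 0.4014], 'width': 0.0856, 'finger_force': 0.0}
0.69 [ 0.4713 -0.2383 -0.001 ]
0.56 [ 6.481e-01 -2.381e-01 -4.000e-04]
```

Emit:
apply_moves(
  commands=[0, 0, 0, 0, 0, 0, 0.5, 0, 0, 0, 0, 0, 0, 0.5, 0, 0, 0, 0, 0, 0, 0, 0, 0, 0, 0, 0, 0, 0, 0, 0, 0, 0, 0, 0, 0, 0, 0, 0, 0, 0, 0, 0, 0, 0, -0.02, 0, 0, 0, 0, 0, 0, -0.05, 0, 0, 0, 0, 0, 0, -0.08, 0, 0, 0, 0, 0, 0, -0.1, 0, 0, 0, 0, 0, 0, -0.1, 0, 0, 0, 0, 0, 0, -0.1, 0, 0, 0, 0, 0, 0, -0.1, 0, 0, 0, 0],
)

```text
clock: 15.83
position: [0.6471, -0.2357, 0.0945]
tcp_rot: [-2.221, -2.221, 0.0]
ft_force: [-0.5, -0.2, -4.4]
width: 0.0612
finger_force: 66.3
```

```bash
python3 -c "
from h import *
heft(14)"
```

```text
F [ 0.059 -0.117 -5.259] [0.36 0.59 0.61] tau [-73.259 -29.167]
{'clock': 16.5333, 'position': [0.6474, -0.2358, 0.0949], 'tcp_rot': [2.2215, 2.2214, -0.0], 'ft_force': [0.5242, -0.431, -4.6815], 'width': 0.061, 'finger_force': 66.3464}
```

This one is about 0.54 kg. I'll set it back and heft the third to be sure.

Emit:
apply_moves(
  commands=[0, 0, 0.03, 0, 0, 0, 0, 0, 0, 0.06, 0, 0, 0, 0, 0, 0, 0.08, 0, 0, 0, 0, 0, 0, 0.09, 0, 0, 0, 0, 0, 0, 0.096, 0, 0, 0, 0, 0, 0, 0.1, 0, 0, 0, 0, 0, 0, 0.1, 0, 0, 0, 0, 0, 0, 0.1, 0, 0, 0, 0.74, 0, 0, 0.1, 0, 0, 0, 0.8, 0, 0, 0.1, 0, 0, 0, 0.9, 0, 0, 0.1, 0, 0, 0, 1, 0, 0, 0.1, 0, 0, 0, 1, 0, 0, 0.06, 0, 0, 0, 1, 0, 0, 0, 0, 0, 0, 1, 0, 0, -0.1, 0, 0, 0, 1, 0, 0, -0.2, 0, 0, 0, 1, 0, 0, -0.28, 0, 0, 0, 1, 0, 0, -0.28, 0, 0, 0, 1, 0, 0, -0.28, 0, 0, 0, 1],
)

```text
clock: 18.12
position: [0.6482, -0.2362, 0.209]
tcp_rot: [2.219, 2.219, 0.002]
ft_force: [-0.1, 0.2, -0.6]
width: 0.0853
finger_force: 0.0
```

```bash
python3 - <<'E'
from h import *
vision.camera("wrist"); st()
for c in("top","scene"):
  vision.camera(c)
  for d in vision.spot_point("tin_1",c): print(c,round(d["conf"],2),np.round(d["position"],4))
print(row([.475,-.234,.054],0))
E
```

```text
{'clock': 18.1667, 'position': [0.6474, -0.2358, 0.2068], 'tcp_rot': [2.2213, 2.221, 0.0003], 'ft_force': [-0.8523, -0.2224, -0.6324], 'width': 0.0852, 'finger_force': 0.0}
top 0.68 [ 0.6259 -0.0775  0.001 ]
scene 0.7 [ 6.251e-01 -7.410e-02  6.000e-04]
scene 0.59 [ 0.646  -0.236   0.0014]
scene 0.59 [ 0.4782 -0.2349 -0.0032]
scene 0.55 [ 4.527e-01 -3.482e-01  3.000e-04]
[ 3.700e-03 -4.288e-01  3.790e-01 -1.500e-03 -7.000e-04 -1.000e-04]
```

Emit:
apply_moves(
  commands=[0, -0.1, 0, 0, 0, 0, 1, 0, -0.2, 0, 0, 0, 0, 1, 0.003, -0.3, 0, 0, 0, 0, 1, 0.003, -0.4, 0, 0, 0, 0, 1, 0.003, -0.43, 0, 0, 0, 0, 1, 0.003, -0.43, 0, 0, 0, 0, 1, 0.003, -0.43, 0.08, 0, 0, 0, 1, 0.003, -0.43, 0.16, 0, 0, 0, 1, 0.003, -0.43, 0.24, 0, 0, 0, 1, 0.003, -0.43, 0.31, 0, 0, 0, 1, 0.003, -0.43, 0.36, 0, 0, 0, 1, 0.003, -0.43, 0.38, 0, 0, 0, 1, 0.003, -0.43, 0.38, 0, 0, 0, 1, 0.003, -0.43, 0.38, 0, 0, 0, 1],
)

```text
clock: 19.53
position: [0.476, -0.2348, 0.0551]
tcp_rot: [2.221, 2.221, 0.0]
ft_force: [0.0, 0.4, 0.5]
width: 0.0856
finger_force: 0.0
```

```bash
python3 - <<'E'
from h import *
vision.camera("wrist"); st()
for d in vision.spot_point("tin_1","wrist"): print(round(d["conf"],2),np.round(d["position"],4))
E
```

```text
{'clock': 19.5833, 'position': [0.4763, -0.235, 0.0558], 'tcp_rot': [2.2203, 2.2205, 0.0006], 'ft_force': [0.6135, 0.1499, 0.6785], 'width': 0.0853, 'finger_force': 0.0}
0.85 [ 0.6486 -0.2398 -0.0019]
0.69 [ 4.755e-01 -2.352e-01 -1.000e-04]
```

Emit:
apply_moves(
  commands=[0, 0, 0, 0, 0, 0, 0.5, 0, 0, 0, 0, 0, 0, 0.5, 0, 0, 0, 0, 0, 0, 0, 0, 0, 0, 0, 0, 0, 0, 0, 0, 0, 0, 0, 0, 0, 0, 0, 0, 0, 0, 0, 0, 0, 0, -0.02, 0, 0, 0, 0, 0, 0, -0.05, 0, 0, 0, 0, 0, 0, -0.08, 0, 0, 0, 0, 0, 0, -0.1, 0, 0, 0, 0, 0, 0, -0.1, 0, 0, 0, 0, 0, 0, -0.1, 0, 0, 0, 0, 0, 0, -0.1, 0, 0, 0, 0],
)

```text
clock: 20.72
position: [0.4751, -0.2345, 0.0946]
tcp_rot: [-2.221, -2.221, 0.0]
ft_force: [0.9, 0.4, -3.5]
width: 0.0608
finger_force: 67.1
```

```bash
python3 -c "
from h import *
heft(14)"
```

```text
F [ 0.295 -0.143 -3.807] [0.54 0.45 0.45] tau [-54.465 -23.621]
{'clock': 21.4167, 'position': [0.4754, -0.2346, 0.0949], 'tcp_rot': [-2.2215, -2.2213, 0.0], 'ft_force': [0.8391, -0.746, -3.7881], 'width': 0.0609, 'finger_force': 67.0569}
```

This one is about 0.39 kg, so tin B at (0.647,-0.236) is the heaviest. I'll set this one back.

Emit:
apply_moves(
  commands=[0, 0, 0.03, 0, 0, 0, 0, 0, 0, 0.06, 0, 0, 0, 0, 0, 0, 0.08, 0, 0, 0, 0, 0, 0, 0.09, 0, 0, 0, 0, 0, 0, 0.096, 0, 0, 0, 0, 0, 0, 0.1, 0, 0, 0, 0, 0, 0, 0.1, 0, 0, 0, 0, 0, 0, 0.1, 0, 0, 0, 0.74, 0, 0, 0.1, 0, 0, 0, 0.8, 0, 0, 0.1, 0, 0, 0, 0.9, 0, 0, 0.1, 0, 0, 0, 1, 0, 0, 0.1, 0, 0, 0, 1, 0, 0, 0.06, 0, 0, 0, 1, 0, 0, 0, 0, 0, 0, 1, 0, 0, -0.1, 0, 0, 0, 1, 0, 0, -0.2, 0, 0, 0, 1, 0, 0, -0.28, 0, 0, 0, 1, 0, 0, -0.28, 0, 0, 0, 1, 0, 0, -0.28, 0, 0, 0, 1],
)

```text
clock: 23.0
position: [0.476, -0.235, 0.2084]
tcp_rot: [2.219, 2.219, 0.001]
ft_force: [0.6, 1.1, -0.2]
width: 0.0852
finger_force: 0.0
```

```bash
python3 - <<'E'
from h import *
vision.camera("wrist"); st()
for c in("top","scene"):
  vision.camera(c)
  for d in vision.spot_point("tin_1",c): print(c,round(d["conf"],2),np.round(d["position"],4))
print(row([.6474,-.2358,.054],0))
E
```

```text
{'clock': 23.05, 'position': [0.4752, -0.2346, 0.2067], 'tcp_rot': [2.2213, 2.2211, 0.0001], 'ft_force': [-0.088, -0.5902, -0.1132], 'width': 0.0854, 'finger_force': 0.0}
top 0.95 [ 0.6513 -0.2374 -0.0007]
top 0.84 [ 6.228e-01 -7.950e-02  3.000e-04]
top 0.6 [ 4.764e-01 -2.352e-01  3.000e-04]
scene 0.83 [ 0.6432 -0.2365  0.0037]
scene 0.68 [ 0.4757 -0.2314 -0.0022]
scene 0.65 [ 0.625  -0.0765 -0.0015]
scene 0.61 [ 0.4527 -0.3491 -0.0041]
[-4.000e-03  4.322e-01  3.778e-01 -1.400e-03 -8.000e-04 -1.000e-04]
```

Emit:
apply_moves(
  commands=[0, 0.1, 0, 0, 0, 0, 1, 0, 0.2, 0, 0, 0, 0, 1, -0.003, 0.3, 0, 0, 0, 0, 1, -0.003, 0.4, 0, 0, 0, 0, 1, -0.003, 0.43, 0, 0, 0, 0, 1, -0.003, 0.43, 0, 0, 0, 0, 1, -0.003, 0.43, 0.08, 0, 0, 0, 1, -0.003, 0.43, 0.16, 0, 0, 0, 1, -0.003, 0.43, 0.24, 0, 0, 0, 1, -0.003, 0.43, 0.31, 0, 0, 0, 1, -0.003, 0.43, 0.36, 0, 0, 0, 1, -0.003, 0.43, 0.38, 0, 0, 0, 1, -0.003, 0.43, 0.38, 0, 0, 0, 1, -0.003, 0.43, 0.38, 0, 0, 0, 0.5, -0.003, 0.43, 0.38, 0, 0, 0, 0.5, -0.003, 0.43, 0.38, 0, 0, 0, 0, -0.003, 0.43, 0.38, 0, 0, 0, 0, -0.003, 0.43, 0.38, 0, 0, 0, 0, -0.003, 0.43, 0.38, 0, 0, 0, 0, -0.003, 0.43, 0.38, 0, 0, 0, 0],
)

```text
clock: 24.92
position: [0.6479, -0.2363, 0.057]
tcp_rot: [2.22, 2.22, 0.001]
ft_force: [-4.2, 0.1, 7.3]
width: 0.061
finger_force: 64.6
```

Emit:
apply_moves(
  commands=[0, 0, -0.02, 0, 0, 0, 0, 0, 0, -0.05, 0, 0, 0, 0, 0, 0, -0.1, 0, 0, 0, 0, 0, 0, -0.16, 0, 0, 0, 0, 0, 0, -0.22, 0, 0, 0, 0, 0, 0, -0.28, 0, 0, 0, 0, 0, 0, -0.34, 0, 0, 0, 0, 0, 0, -0.38, 0, 0, 0, 0, 0, 0, -0.4, 0, 0, 0, 0, 0.02, 0, -0.4, 0, 0, 0, 0, 0.06, -0.01, -0.4, 0, 0, 0, 0, 0.12, -0.03, -0.4, 0, 0, 0, 0, 0.18, -0.05, -0.4, 0, 0, 0, 0, 0.24, -0.06, -0.4, 0, 0, 0, 0, 0.3, -0.07, -0.4, 0, 0, 0, 0, 0.36, -0.08, -0.4, 0, 0, 0, 0, 0.42, -0.1, -0.4, 0, 0, 0, 0, 0.46, -0.11, -0.4, 0, 0, 0, 0, 0.48, -0.11, -0.4, 0, 0, 0, 0, 0.48, -0.11, -0.4, 0, 0, 0, 0],
)

```text
clock: 26.58
position: [0.6032, -0.0423, 0.2145]
tcp_rot: [-2.219, -2.223, 0.0]
ft_force: [0.5, -1.2, -5.7]
width: 0.0608
finger_force: 66.7
```

```bash
python3 - <<'E'
from h import *
heft(3); print(row([.55,.208,.19],0))
for c in("wrist","top"):
  vision.camera(c)
  for d in vision.spot_point("crock_rim",c)+vision.spot_point("crock",c): print(c,round(d["conf"],2),np.round(d["position"],4))
E
```

```text
F [-0.391  0.295 -4.675] [0.04 0.35 0.55] tau [-60.868 -31.01 ]
{'clock': 26.7333, 'position': [0.6036, -0.0447, 0.2147], 'tcp_rot': [2.222, 2.2207, -0.0005], 'ft_force': [-0.4387, 0.1381, -5.3569], 'width': 0.0608, 'finger_force': 66.6637}
[ 6.317e-01 -1.344e-01  6.140e-02 -1.000e-04  2.000e-04 -4.000e-04]
wrist 0.6 [ 0.5008 -0.1396 -0.0011]
top 0.62 [0.5466 0.2005 0.1101]
top 0.59 [0.5475 0.208  0.0046]
```

Emit:
apply_moves(
  commands=[0.02, -0.005, 0, 0, 0, 0, 0, 0.06, -0.015, 0, 0, 0, 0, 0, 0.12, -0.03, 0, 0, 0, 0, 0, 0.19, -0.04, 0, 0, 0, 0, 0, 0.26, -0.055, 0, 0, 0, 0, 0, 0.33, -0.07, 0, 0, 0, 0, 0, 0.4, -0.085, 0, 0, 0, 0, 0, 0.47, -0.1, 0, 0, 0, 0, 0, 0.54, -0.115, 0, 0, 0, 0, 0, 0.59, -0.125, 0, 0, 0, 0, 0, 0.62, -0.135, 0, 0, 0, 0, 0, 0.63, -0.135, 0, 0, 0, 0, 0, 0.63, -0.135, 0.02, 0, 0, 0, 0, 0.63, -0.135, 0.045, 0, 0, 0, 0, 0.63, -0.135, 0.06, 0, 0, 0, 0, 0.63, -0.135, 0.07, 0, 0, 0, 0, 0.63, -0.135, 0.07, 0, 0, 0, 0, 0.63, -0.135, 0.07, 0, 0, 0, 0],
)

```text
clock: 28.53
position: [0.5495, 0.2076, 0.1866]
tcp_rot: [-2.222, -2.22, 0.001]
ft_force: [0.0, -1.0, -4.8]
width: 0.0611
finger_force: 66.7
```

```bash
python3 - <<'E'
from h import *
im=[cv2.cvtColor(vision.camera(c),cv2.COLOR_RGB2BGR) for c in("scene","wrist")]; st()
cv2.imwrite("pics/end.png",cv2.resize(np.hstack(im),(800,300)))
for d in vision.spot_point("tin_1","scene")+vision.spot_point("crock","scene")+vision.spot_point("tin_1","wrist"): print(round(d["conf"],2),np.round(d["position"],4))
E
```

```text
{'clock': 28.6333, 'position': [0.5497, 0.2079, 0.1872], 'tcp_rot': [2.2218, 2.2207, 0.0007], 'ft_force': [0.2083, -0.2044, -5.1787], 'width': 0.0608, 'finger_force': 66.6618}
0.88 [0.5467 0.2076 0.132 ]
0.8 [ 0.4515 -0.3498 -0.003 ]
0.61 [ 0.4757 -0.2312 -0.0013]
0.6 [ 6.277e-01 -7.730e-02 -6.000e-04]
0.6 [ 0.5547  0.206  -0.0015]
0.55 [0.5487 0.2085 0.1302]
```

View pics/end.png

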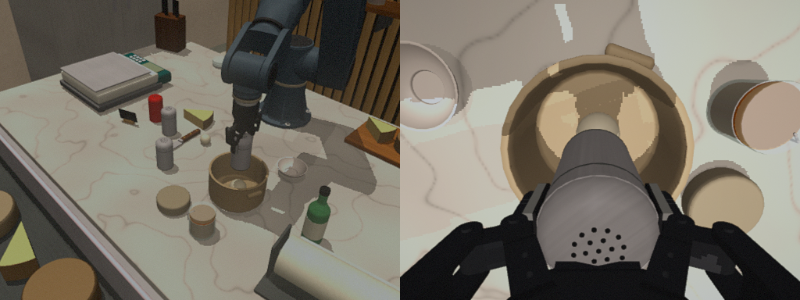

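The heaviest tin is upright and centred over the crock at (240,150) in the left half, with its base about 20 mm above the rim. The cheese is inside the crock, and the other tins stand at (169,120) and (165,152).

```bash
python3 -c "
from station import workorder
print(workorder.sign_off())"
```

```text
the job is handed in; nothing more can be done
None
```

The job is handed in: the cheese is on the crock floor, the two lighter tins (about 0.16 and 0.39 kg) are back upright where they stood, and the arm is holding the heaviest (about 0.54 kg) upright about 20 mm above the crock's mouth.

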